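Tip the lemons into the tub and snap its lid shut

TASK

Pick up the lemon tray by its red handle, tip all three lemons into the white tub and stand the empty tray back down flat on the counter. Then set the blue lid squarely on the tub and press it down until both orange side clips snap over its edge, and keep pressing: the program finishes with the hand still pushing the closed lid down firmly, with some 10 to 20 N, the shaker, cup and tomato left where they stand.

Things in the scene. Friction and masses are not known exactly. Their poses are not given: they have to be found in the camera images.
- tub: White open-topped tub, fixed to the counter: 190 (its x) by 150 (its y) by 105 mm high, walls and floor 5 mm; origin: centre of its underside, on the counter. Half-way along each long side (+y, -y) stands an orange sprung clip, 50 mm wide, up to 136 mm high, sloping outward at the top so that the lid can be lowered in between. The closed lid lies on the rim, its underside 105 mm up.
- clip_l (a joint): Clip on the tub's +y side: how far it is pushed outward, m. 0 = at rest, its nose reaching 4 mm in over the lid's edge. A lid lowered level meets the slopes with its underside about 124 mm up; pressing forces the clips 4 mm out, the push growing to roughly 10 to 14 N in all, then dropping suddenly; the clips spring back to 0 over the edge just before the lid lands.
- clip_r (a joint): The same on the tub's -y side; grows as that clip is pushed outward.
- tray_grip (a point): Grip point on the loose lemon tray (aluminium, 160 by 134 mm, side walls 30 mm high, 0.25 kg without lemons): on the mid-plane of the red upright handle plate at its +x end, which is 12 mm thick (tray's x), 60 mm wide (y) and reaches 100 mm above the counter. 82 mm above the tray's underside, 74 mm from its centre; axes as the tray's.
- tray_lip (a point): Middle of the tray's pouring lip at its -x end, 154 mm from the handle point and 11 mm above the tray's underside. The lip stands 8 mm above the tray's floor: lemons at rest against it roll out once that end is tipped down by some 50 degrees, rolling ones sooner.
- tray: The lemon tray itself. Origin: centre of its underside (z = 0 when it stands on the counter); x points from the pouring lip to the handle, z up.
- lemon1_c (a point): Centre of a yellow lemon, 46 mm thick, 60 mm long along its y, about 75 g, lying in the tray.
- lemon2_c (a point): Centre of the second lemon, same size, lying in the tray.
- lemon3_c (a point): Centre of the third lemon, same size, lying in the tray.
- lid: Loose flat blue lid, 190 (its x) by 150 (its y) by 5 mm, about 0.18 kg, lying on the counter. Origin: centre of its underside; z up. Its x goes along the tub's x (either way round).
- lid_grip (a point): Centre of the white grip bar in the middle of the lid: 50 mm along the lid's x, 16 mm along its y, standing 28 mm above the plate (from 5 to 33 mm above the lid's underside); this point is 19 mm above the lid's underside.
- shaker: Small jar with a green cap, 44 mm across, 100 mm tall; origin under its centre. To be left alone.
- cup: Dark steel cup, 66 mm across, 75 mm tall; origin under its centre. To be left alone.
- tomato: Red tomato, 70 mm across, 50 mm tall; origin under its centre. To be left alone.
Things that resemble listed ones, but are neither listed nor needed, are in the scene too. There is more than one size of the lid; the one meant has the size given above.

How it is judged:
By the outcome, as a careful person would: the job done as asked, in the order asked, and still so for the second after the job is handed in, while the arm keeps its last pose, push and grip.
It also fails if it takes over 72 s, if anything falls off the work surface, if the arm or the gripper's body presses on something with over 40 N, if the wrist force passes 120 N, or if a joint passes its speed limit or range.

ROBOT

A 6-joint arm with a two-finger parallel gripper is mounted at the origin on the work surface. World frame = base frame: x ahead of the robot, y to its left, z up, the work surface at z = 0. Lengths are in m, angles in rad, forces in N, time in s.
With the tool pointing down it reaches from about 0.35 to 0.975 m from the base axis. Payload 7.1 kg.
Tool frame: the origin (TCP) lies on the front face of the gripper's body, between the roots of the fingers; the fingertips stand env.nose_length ahead of it and the grasp point (between the pads) lies 61 mm ahead of it (env.nose_length is the distance from the TCP to the fingertips, in m); y points along the fingers, z is the direction in which the jaws open and shut, and the axes are right-handed (so a half turn about y gives the same grasp; the last joint's range is limited). The gripper opens to 88 mm and grips with 3 to 60 N. Pads are 20 mm wide; open, the fingers measure 115 mm over their backs; the gripper's body (75 mm by 178 mm) begins 61 mm behind the grasp point.
Start: joints at [-1.131, 0.423, 1.63, -0, 1.089, -0.019], TCP at [0.277, -0.56, 0.303] pointing down, gripper open.
Joint ranges: [-3, 3], [-0.9, 2.11], [0.09, 2.58], [-1.31, 4.45], [0.11, 2.69], [-2.54, 2.54]. Speed limits (rad/s): [2.39, 2.39, 3.01, 3.14, 3.14, 3.14].

INTERFACE

Orientations are given as [roll, pitch, yaw] about the fixed x, y, z axes, in that order (R = Rz(yaw) Ry(pitch) Rx(roll)).
In Python, from rig import env gives the robot as it stands. The module is installed in compiled form; this text tells all that it offers.
- The arm moves only by the shell command python3 -m crank 'ROWS'. ROWS is text: rows parted by semicolons, each of 7 numbers parted by spaces: the shift along the tool's x, y, z in cm, then the turn, a rotation vector about the tool's x, y, z in degrees, then the opening, from 0 (shut) to 1 (fully open). A call has exactly 10 rows; each row is the pose to reach, as a shift and turn from the pose commanded when the call began, along the tool's axes at that moment; what a row does not reach only later rows make up. A row lasts 1/8 s, in which the tool goes at most 62.5 mm and 10.7 degrees, less where a joint would pass 70% of its speed; a pose out of reach is approached as far as the arm can. A call with a gripper value outside its range is refused whole. The fingers move at their own pace and stop on an object; the grip force is fixed at half the most. Time passes only in rows, so rows that repeat a pose let the fingers close, or fill a call up. It gives the time, the measured TCP pose, the force and the opening at its end, in the units of the state.
- env.observe(): the state, without advancing time (a new reading comes with each control period).
- env.get_image(name): name is "side" or "top"; returns the picture (480x640x3 uint8, blue, green, red); there is no depth.
- env.camera_model(name): a dict with "camera_matrix" (3x3 intrinsics, pixels), "R" (3x3) and "t" (3): a world point X has camera coordinates R X + t. Camera axes: x right, y down, z forward; pixel columns grow to the right and rows downward; lengths in m; the calibration is good to about 2 mm. A picture is of the moment at which its call begins. camera_model takes no time and is no camera call.
- env.sign_off(): hands the job in, once; it reports no verdict.
The state is a dict: "clock": time; "joint_pos": joint angles; "qvel": joint speeds; "joint_torque": joint torques, N m; "eef_pos": TCP position; "ee_rot": TCP orientation; "ft_force": force on the tool from outside, world axes, zero at the start; "wrist_torque": the same for the moment, N m; "gripper_width": finger opening in m.
Only numpy, scipy, OpenCV 4.12 (cv2) and the standard library are available. Lean on these libraries where they do the work, as an engineer would, in place of code of your own. Each camera call takes 0.05 s, during which the arm holds its last target.

## Working session

There is one attempt and no reset: what is moved stays moved. The work goes in short steps, Python scripts to look and compute and a shell command to move; the robot and the scene stay as the last step left them, time stands still between calls to the robot, and variables do not carry over. Pictures are saved under pics/ and viewed, and the job is handed in when it is done.

```bash
mkdir -p pics
python3 - <<'E'
from rig import env
import cv2
for n in("side","top"):
    cv2.imwrite(f"pics/{n}0.png",env.get_image(n))
    m=env.camera_model(n);print(n,m)
print(env.observe(),env.nose_length)
E
```

```text
side {'camera_matrix': array([[539.82642289,   0.        , 323.73304918],
       [  0.        , 539.82642289, 238.5842433 ],
       [  0.        ,   0.        ,   1.        ]]), 'R': array([[-0.93503466, -0.35388858, -0.02174976],
       [-0.19592736,  0.5668525 , -0.80018168],
       [ 0.29550406, -0.74393623, -0.59936319]]), 't': array([0.45392901, 0.21532356, 0.97409856])}
top {'camera_matrix': array([[472.98708053,   0.        , 318.88888912],
       [  0.        , 472.98708053, 237.03523534],
       [  0.        ,   0.        ,   1.        ]]), 'R': array([[-0.00589272, -0.99994234,  0.00897743],
       [-0.99283938,  0.00477924, -0.1193613 ],
       [ 0.11931152, -0.00961651, -0.9928103 ]]), 't': array([-0.06770644,  0.50322744,  1.24486117])}
{'clock': 0.1, 'joint_pos': array([-1.13100645e+00,  4.23743637e-01,  1.63058523e+00, -6.32303201e-06,
        1.08859033e+00, -1.90073972e-02]), 'qvel': array([-1.09162232e-03, -1.85418095e-03, -2.34897961e-03,  1.25423186e-05,
        4.35920403e-05,  2.64673804e-03]), 'joint_torque': array([-2.83316753e-03, -5.45613384e+01, -2.74325967e+01,  6.43593259e-02,
        1.87698298e-02, -6.74075613e-05]), 'eef_pos': array([ 0.27665039, -0.56001481,  0.30200347]), 'ee_rot': array([-1.57212274e+00,  1.96155554e-05, -2.68279246e+00]), 'ft_force': array([-0.49128849, -0.33651631, -0.52118614]), 'wrist_torque': array([-0.00268685,  0.03686368, -0.0117517 ]), 'gripper_width': 0.0878045566424601} 0.08
```

View pics/side0.png

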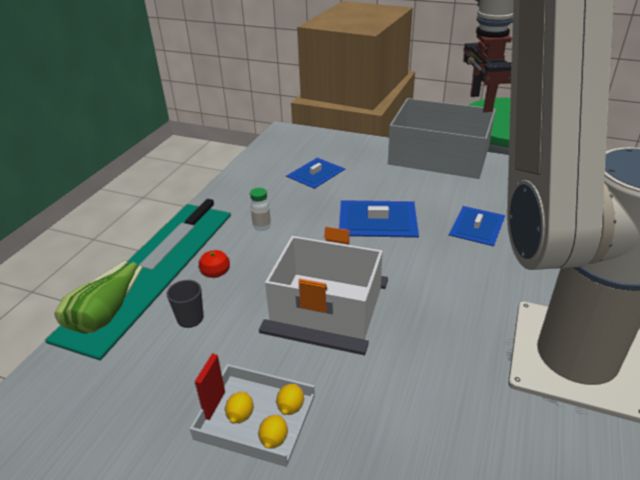

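View pics/top0.png

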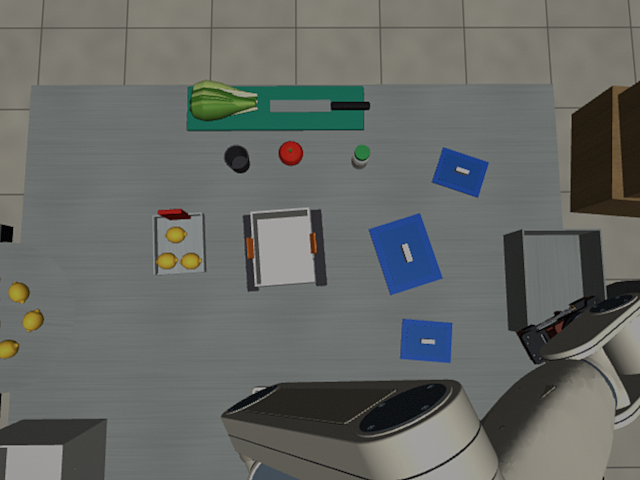

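```bash
cat > h.py <<'E'
from rig import env
import numpy as np, cv2
def ray(n,u,v,z):
    m=env.camera_model(n);K,R,t=m["camera_matrix"],m["R"],m["t"]
    d=R.T@np.linalg.inv(K)@np.array([u,v,1.]);c=-R.T@t
    return c+d*(z-c[2])/d[2]
def proj(n,X):
    m=env.camera_model(n);x=m["camera_matrix"]@(m["R"]@np.array(X)+m["t"]);return x[:2]/x[2]
def crop(src,x0,y0,w,h,s,out):
    im=cv2.imread(src)[y0:y0+h,x0:x0+w];cv2.imwrite(out,cv2.resize(im,None,fx=s,fy=s,interpolation=cv2.INTER_CUBIC))
E
python3 - <<'E'
from h import *
crop("pics/top0.png",140,195,200,110,4,"pics/c1.png")
crop("pics/top0.png",355,135,150,235,2.5,"pics/c2.png")
crop("pics/side0.png",180,340,150,130,4.5,"pics/c3.png")
E
```

```text
(no output)
```

View pics/c1.png

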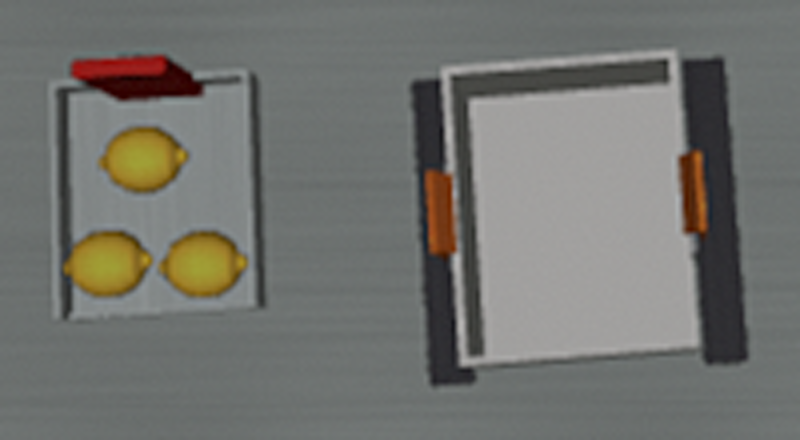

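View pics/c2.png

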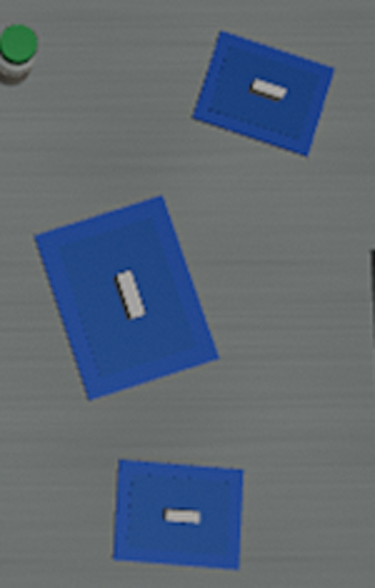

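View pics/c3.png

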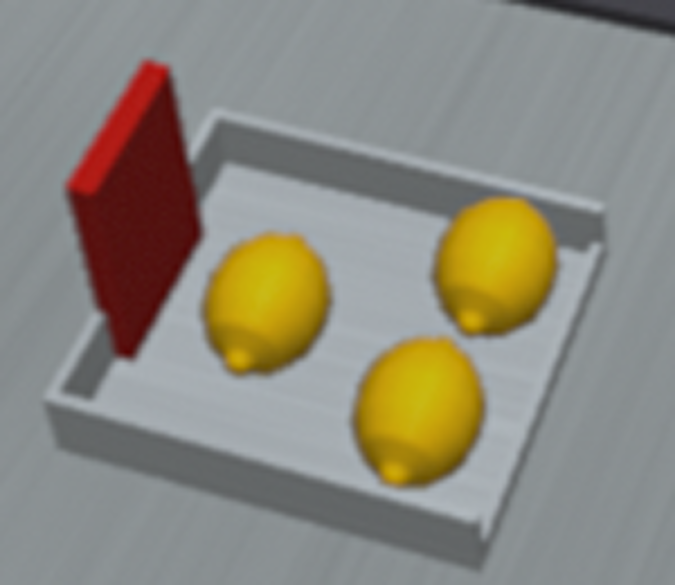

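Run:
```python
from h import *
from scipy.spatial.transform import Rotation as Ro
np.set_printoptions(precision=4,suppress=True)
def P(pts,ox,oy,s,z,n="top"):
    return np.array([ray(n,ox+(u+.5)/s-.5,oy+(v+.5)/s-.5,z)[:2] for u,v in pts])
def rep(nm,p):
    l=[np.linalg.norm(p[i]-p[i-1]) for i in range(4)]
    dl=(p[0]+p[1]-p[2]-p[3])   # toward top of image
    dw=(p[0]+p[3]-p[1]-p[2])
    print(nm,p.mean(0),"sides",np.array(l),"yaw x",np.degrees(np.arctan2(dl[1],dl[0])),"yaw from y",np.degrees(np.arctan2(-dw[0],dw[1])))
rep("tray",P([(50,83),(250,72),(263,308),(60,320)],140,195,4,.03))
rep("handle",P([(72,62),(165,57),(170,78),(77,84)],140,195,4,.1))
rep("tub",P([(443,68),(678,50),(702,347),(462,365)],140,195,4,.105))
rep("lid",P([(35,235),(162,197),(218,357),(90,399)],355,135,2.5,.005))
rep("bar",P([(117,274),(130,270),(145,315),(132,319)],355,135,2.5,.033))
print(P([(457,250),(428,250),(426,170),(450,172)],140,195,4,.136));print(P([(683,155),(703,152),(706,232),(688,234)],140,195,4,.136))
# side check of the tray: handle top corners c3 offset 180,340 s4.5
print(P([(150,62),(170,68),(95,195),(70,187)],180,340,4.5,.1,"side"))
print(P([(215,112),(605,210),(482,565),(48,400)],180,340,4.5,.03,"side"))
s=env.observe();print(Ro.from_euler("xyz",s["ee_rot"]).as_matrix())
```

```text
tray [0.4877 0.3066] sides [0.1604 0.1349 0.1601 0.1349] yaw x 4.439427130755233 yaw from y 3.0152825790108984
handle [0.5603 0.3109] sides [0.0147 0.0593 0.0141 0.0592] yaw x 14.583248508838388 yaw from y 3.198904911090265
tub [0.4711 0.0227] sides [0.189  0.1503 0.1897 0.1506] yaw x 4.3043067687513465 yaw from y 4.075680352452452
lid [ 0.46   -0.3071] sides [0.1887 0.1478 0.1858 0.1479] yaw x 17.431742299382613 yaw from y 17.019577688737506
bar [ 0.4596 -0.307 ] sides [0.0507 0.0148 0.0508 0.0147] yaw x 16.917084910678543 yaw from y 16.72084926939331
[[0.4412 0.0906]
 [0.4413 0.1084]
 [0.4908 0.1102]
 [0.4895 0.0954]]
[[ 0.4994 -0.0484]
 [ 0.5012 -0.0607]
 [ 0.4516 -0.0623]
 [ 0.4504 -0.0513]]
[[0.5668 0.2838]
 [0.5586 0.2838]
 [0.5546 0.3417]
 [0.5644 0.3416]]
[[0.5709 0.247 ]
 [0.4115 0.2391]
 [0.3974 0.3835]
 [0.5636 0.379 ]]
[[-0.8966 -0.0006  0.4429]
 [-0.4429  0.0012 -0.8966]
 [-0.     -1.     -0.0013]]
```

```bash
cat >> h.py <<'E'
from scipy.spatial.transform import Rotation as Ro
np.set_printoptions(precision=4,suppress=True)
def tool(yaw,tilt=0):  # tool z (jaw) yaw deg, y down, then turned about own x by tilt
    a=np.radians(yaw);z=np.array([np.cos(a),np.sin(a),0]);y=np.array([0,0,-1.])
    return Ro.from_matrix(np.c_[np.cross(y,z),y,z])*Ro.from_euler("x",tilt,degrees=True)
def rel(grip,yaw,tilt=0,off=.061,start=None):
    """rows from measured (or given) pose to put point off ahead of TCP at grip"""
    if start is None:
        s=env.observe();p=s["eef_pos"];R=Ro.from_euler("xyz",s["ee_rot"])
    else:p,R=start
    T=tool(yaw,tilt);t=np.array(grip)-off*T.as_matrix()[:,1]
    print("shift cm",R.inv().apply(t-p)*100,"rot",(R.inv()*T).as_rotvec(degrees=True),"tcp",t)
    return t,T
TR=np.array([.562,.311]);TUB=np.array([.471,.0227]);LID=np.array([.460,-.307])
E
python3 - <<'E'
from h import *
rel([.562,.311,.239],3.7)
for u,v,z in [(237,150,.075),(290,150,.05),(362,152,.1)]:print(ray("top",u,v,z))
E
```

```text
shift cm [-64.1589   0.2884 -65.4562] rot [  0.0664 -67.4127  -0.0457] tcp [0.562 0.311 0.3  ]
[0.7314 0.1462 0.075 ]
[0.7387 0.0068 0.05  ]
[ 0.7172 -0.1834  0.1   ]
```

The lid candidates in the top view are at (405,253), (460,172) and (426,341). Only (405,253) measures about 190x150 mm; the other two are about 135x110. The enlarged crop confirms this. The tray with lemons is at (178,244), and the loose lemons at far left are distractors. Moving to above the handle.

```bash
python3 -m crank '-6 0 -6 0 -7 0 1; -12 0 -12 0 -14 0 1; -18 0 -18 0 -20 0 1; -24 0 -24 0 -27 0 1; -30 0 -30 0 -34 0 1; -36 0 -36 0 -40 0 1; -42 0 -42 0 -46 0 1; -48 0 -48 0 -52 0 1; -54 0 -54 0 -58 0 1; -60 0 -60 0 -64 0 1'
python3 -c "
from h import *
rel([.562,.311,.239],3.7)"
```

```text
clock: 1.35
eef_pos: [0.4776, 0.0337, 0.3027]
ee_rot: [-1.571, -0.0, -1.562]
ft_force: [0.7, -0.5, 0.5]
gripper_width: 0.0877
shift cm [-27.6555   0.27     8.6824] rot [-0.0128 -3.2058  0.0057] tcp [0.562 0.311 0.3  ]
```

```bash
python3 -m crank '-5 0 1.6 0 -3.2 0 1; -11 0 3.5 0 -3.2 0 1; -16 0 5.1 0 -3.2 0 1; -21 0 6.6 0 -3.2 0 1; -25 0 7.9 0 -3.2 0 1; -27.6 0 8.7 0 -3.2 0 1; -27.6 3 8.7 0 -3.2 0 1; -27.6 6 8.7 0 -3.2 0 1; -27.6 7.5 8.7 0 -3.2 0 1; -27.6 7.5 8.7 0 -3.2 0 1'
python3 - <<'E'
from h import *
rel([.562,.311,.082],3.7)
for n in("side","top"):cv2.imwrite(f"pics/{n}1.png",env.get_image(n))
a=cv2.imread("pics/side1.png")[250:470,140:380];b=cv2.imread("pics/top1.png")[140:320,120:320]
cv2.imwrite("pics/m1.png",np.hstack([cv2.resize(a,(400,366)),cv2.resize(b,(400,366))]))
E
```

```text
clock: 2.6
eef_pos: [0.5625, 0.3077, 0.2266]
ee_rot: [-1.573, -0.001, -1.51]
ft_force: [-0.2, 0.5, -0.4]
gripper_width: 0.0875
shift cm [-0.3399  8.3572 -0.0076] rot [ 0.1289 -0.221   0.057 ] tcp [0.562 0.311 0.143]
```

View pics/m1.png

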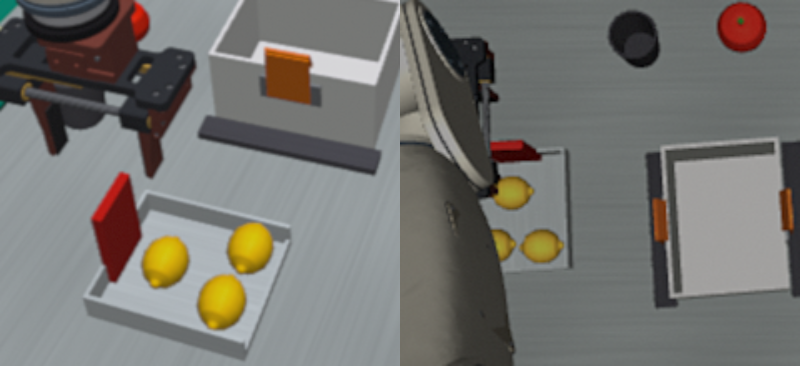

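The side view shows the open fingers straddling the handle line, with the handle top near (115,185) in the crop. I'll descend and close.

```bash
python3 -m crank '-0.3 3 0 0 0 0 1; -0.3 6 0 0 0 0 1; -0.3 8.3 0 0 0 0 1; -0.3 8.3 0 0 0 0 1; -0.3 8.3 0 0 0 0 0; -0.3 8.3 0 0 0 0 0; -0.3 8.3 0 0 0 0 0; -0.3 8.3 0 0 0 0 0; -0.3 8.3 0 0 0 0 0; -0.3 8.3 0 0 0 0 0'
```

```text
clock: 3.95
eef_pos: [0.5627, 0.3111, 0.1447]
ee_rot: [-1.571, -0.0, -1.51]
ft_force: [-0.2, 0.7, 0.0]
gripper_width: 0.031
```

```bash
python3 -m crank '0 0 0 0 0 0 0; 0 0 0 0 0 0 0; 0 0 0 0 0 0 0; 0 0 0 0 0 0 0; 0 0 0 0 0 0 0; 0 -0.3 0 0 0 0 0; 0 -1 0 0 0 0 0; 0 -2 0 0 0 0 0; 0 -3 0 0 0 0 0; 0 -4 0 0 0 0 0'
python3 - <<'E'
from h import *
rel([.562,.311,.25],3.7)
cv2.imwrite("pics/side2.png",env.get_image("side"))
crop("pics/side2.png",140,250,240,220,2.5,"pics/c4.png")
E
```

```text
clock: 5.2
eef_pos: [0.5629, 0.3111, 0.1857]
ee_rot: [-1.57, 0.0, -1.51]
ft_force: [0.3, 0.5, -4.6]
gripper_width: 0.0116
shift cm [  0.0006 -12.5294  -0.0799] rot [-0.0291 -0.2142 -0.0144] tcp [0.562 0.311 0.311]
```

View pics/c4.png

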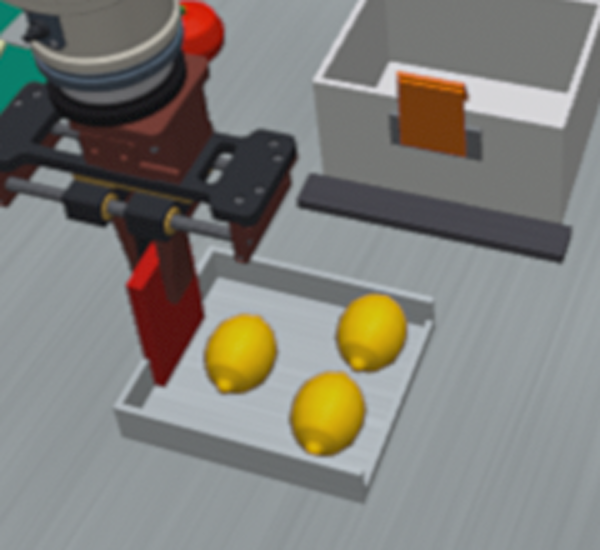

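```bash
python3 - <<'E'
from h import *
rel([.6546,.0363,.230],4.2)
E
python3 -m crank '0 -1.5 0 0 0 0 0; 0 -3.5 0 0 0 0 0; 0 -6 0 0 0 0 0; 0 -8.5 0 0 0 0 0; 0 -10 0 0 0 0 0; 0.5 -10.5 0.2 0 0 0 0; 1.5 -10.5 0.5 0 0 0 0; 3.5 -10.5 1.2 0 0 0 0; 6 -10.5 2.0 0 0 0 0; 9 -10.5 3.0 0 0 0 0'
python3 - <<'E'
from h import *
rel([.6546,.0363,.230],4.2)
E
```

```text
shift cm [ 28.005  -10.4095   7.4495] rot [-0.127  -0.7124 -0.0573] tcp [0.6546 0.0363 0.291 ]
clock: 6.5
eef_pos: [0.5984, 0.221, 0.2886]
ee_rot: [-1.572, -0.001, -1.51]
ft_force: [0.1, -0.5, -4.2]
gripper_width: 0.0121
shift cm [18.7802 -0.2336  4.4856] rot [ 0.0936 -0.7146  0.0387] tcp [0.6546 0.0363 0.291 ]
```

```bash
python3 -m crank '3 -0.2 0.8 0 0 0 0; 6 -0.2 1.5 0 0 0 0; 9 -0.2 2.2 0 -0.3 0 0; 12 -0.2 2.9 0 -0.7 0 0; 14.5 -0.2 3.5 0 -0.7 0 0; 16.5 -0.2 4 0 -0.7 0 0; 17.8 -0.2 4.3 0 -0.7 0 0; 18.5 -0.2 4.4 0 -0.7 0 0; 18.7 -0.2 4.5 0 -0.7 0 0; 18.7 -0.2 4.5 0 -0.7 0 0'
python3 - <<'E'
from h import *
rel([.6546,.0363,.230],4.2)
for n in("side","top"):cv2.imwrite(f"pics/{n}3.png",env.get_image(n))
a=cv2.imread("pics/side3.png")[130:370,160:460];b=cv2.imread("pics/top3.png")[120:320,180:430]
cv2.imwrite("pics/m3.png",np.hstack([cv2.resize(a,(400,320)),cv2.resize(b,(400,320))]))
# pour table
s=env.observe();st=(s["eef_pos"],Ro.from_euler("xyz",s["ee_rot"]))
L=np.array([.501,.025,.155]);e=np.array([np.cos(np.radians(4.2)),np.sin(np.radians(4.2)),0]);k=np.array([0,0,1.])
for th in range(0,91,5):
    c,si=np.cos(np.radians(th)),np.sin(np.radians(th))
    g=L+(.154*c-.071*si)*e+(.154*si+.071*c)*k
    print(th,end=" ");rel(g,4.2,th,start=st)
E
```

```text
clock: 7.75
eef_pos: [0.6544, 0.0396, 0.2917]
ee_rot: [-1.571, 0.0, -1.497]
ft_force: [-0.5, -0.6, -4.9]
gripper_width: 0.0117
shift cm [ 0.3319  0.0706 -0.006 ] rot [-0.0012  0.0139 -0.0115] tcp [0.6546 0.0363 0.291 ]
0 shift cm [ 0.349   0.4741 -0.0039] rot [-0.0009  0.0289 -0.009 ] tcp [0.6546 0.0363 0.287 ]
5 shift cm [ 0.3481 -0.8179 -1.2129] rot [ 4.9991  0.0285 -0.0102] tcp [0.6425 0.0354 0.2999]
10 shift cm [ 0.3473 -1.9996 -2.53  ] rot [ 9.9991  0.0281 -0.0115] tcp [0.6294 0.0344 0.3117]
15 shift cm [ 0.3464 -3.062  -3.945 ] rot [14.9991  0.0276 -0.0127] tcp [0.6153 0.0334 0.3224]
20 shift cm [ 0.3455 -3.9971 -5.4472] rot [19.9991  0.0271 -0.0139] tcp [0.6003 0.0323 0.3317]
25 shift cm [ 0.3446 -4.7976 -7.0252] rot [24.9991  0.0265 -0.0151] tcp [0.5846 0.0311 0.3397]
30 shift cm [ 0.3437 -5.4576 -8.667 ] rot [29.9991  0.0259 -0.0163] tcp [0.5682 0.0299 0.3463]
35 shift cm [  0.3427  -5.972  -10.3601] rot [34.9991  0.0253 -0.0175] tcp [0.5513 0.0287 0.3515]
40 shift cm [  0.3418  -6.3369 -12.0915] rot [39.9991  0.0246 -0.0187] tcp [0.534  0.0274 0.3551]
45 shift cm [  0.3409 
[... 257 characters left out ...]
0.0236 0.3569]
60 shift cm [  0.3382  -6.2631 -19.1353] rot [59.9991  0.0215 -0.0233] tcp [0.4638 0.0223 0.3544]
65 shift cm [  0.3374  -5.862  -20.8587] rot [64.9991  0.0207 -0.0244] tcp [0.4466 0.021  0.3504]
70 shift cm [  0.3367  -5.3123 -22.5406] rot [69.9991  0.0198 -0.0255] tcp [0.4298 0.0198 0.3449]
75 shift cm [  0.336   -4.618  -24.1682] rot [74.9991  0.0188 -0.0266] tcp [0.4136 0.0186 0.3379]
80 shift cm [  0.3353  -3.7846 -25.7291] rot [79.9991  0.0178 -0.0277] tcp [0.398  0.0174 0.3296]
85 shift cm [  0.3347  -2.8182 -27.2114] rot [84.9991  0.0168 -0.0287] tcp [0.3832 0.0164 0.3199]
90 shift cm [  0.3342  -1.7264 -28.6039] rot [89.9991  0.0157 -0.0298] tcp [0.3694 0.0153 0.309 ]
```

View pics/m3.png

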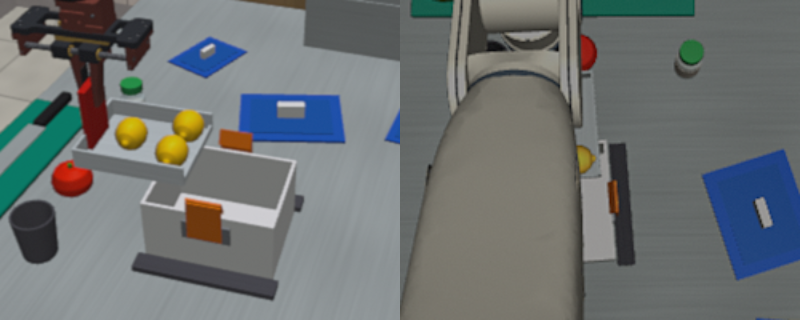

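```bash
python3 -m crank '0.3 -0.3 -0.7 3 0 0 0; 0.3 -1 -1.4 6 0 0 0; 0.3 -1.7 -2.3 9 0 0 0; 0.3 -2.4 -3.1 12 0 0 0; 0.3 -2.4 -3.1 12 0 0 0; 0.3 -2.7 -3.5 13.5 0 0 0; 0.3 -3.1 -3.9 15 0 0 0; 0.3 -4 -5.4 20 0 0 0; 0.3 -4.8 -7 25 0 0 0; 0.3 -5.5 -8.7 30 0 0 0'
python3 - <<'E'
from h import *
cv2.imwrite("pics/side4.png",env.get_image("side"))
crop("pics/side4.png",160,110,300,260,2,"pics/c5.png")
s=env.observe();st=(s["eef_pos"],Ro.from_euler("xyz",s["ee_rot"]))
L=np.array([.501,.025,.155]);e=np.array([np.cos(np.radians(4.2)),np.sin(np.radians(4.2)),0]);k=np.array([0,0,1.])
for th in range(30,91,5):
    c,si=np.cos(np.radians(th)),np.sin(np.radians(th))
    g=L+(.154*c-.071*si)*e+(.154*si+.071*c)*k
    print(th,end=" ");rel(g,4.2,th,start=st)
E
```

```text
clock: 9.1
eef_pos: [0.5672, 0.0297, 0.3469]
ee_rot: [-1.044, -0.0, -1.498]
ft_force: [0.6, -1.2, -3.7]
gripper_width: 0.0122
30 shift cm [0.0004 0.2002 0.324 ] rot [-0.1775 -0.0037  0.0033] tcp [0.5682 0.0299 0.3463]
35 shift cm [ 0.0005 -1.0955 -0.8811] rot [ 4.8225 -0.0035  0.0035] tcp [0.5513 0.0287 0.3515]
40 shift cm [ 0.0007 -2.2813 -2.1944] rot [ 9.8225 -0.0034  0.0036] tcp [0.534  0.0274 0.3551]
45 shift cm [ 0.0008 -3.3481 -3.6062] rot [14.8225 -0.0032  0.0038] tcp [0.5165 0.0261 0.3572]
50 shift cm [ 0.001  -4.2877 -5.1055] rot [19.8225 -0.0031  0.0039] tcp [0.4989 0.0248 0.3578]
55 shift cm [ 0.0011 -5.0931 -6.6811] rot [24.8225 -0.0029  0.0041] tcp [0.4813 0.0236 0.3569]
60 shift cm [ 0.0013 -5.7582 -8.3208] rot [29.8225 -0.0027  0.0042] tcp [0.4638 0.0223 0.3544]
65 shift cm [  0.0014  -6.2778 -10.0123] rot [34.8225 -0.0025  0.0043] tcp [0.4466 0.021  0.3504]
70 shift cm [  0.0016  -6.648  -11.7426] rot [39.8225 -0.0024  0.0045] tcp [0.4298 0.0198 0.3449]
75 shift cm [  0.0017  -6.8659 -13.4985] rot [44.8225 -0.0022  0.0046] tcp [0.4136 0.0186 0.3379]
80 shift cm [  0.0018  -6.93   -15.2668] rot [49.8225 -0.002   0.0047] tcp [0.398  0.0174 0.3296]
85 shift cm [  0.0019  -6.8398 -17.034 ] rot [54.8225 -0.0018  0.0048] tcp [0.3832 0.0164 0.3199]
90 shift cm [  0.002   -6.5959 -18.7866] rot [59.8225 -0.0016  0.0049] tcp [0.3694 0.0153 0.309 ]
```

View pics/c5.png

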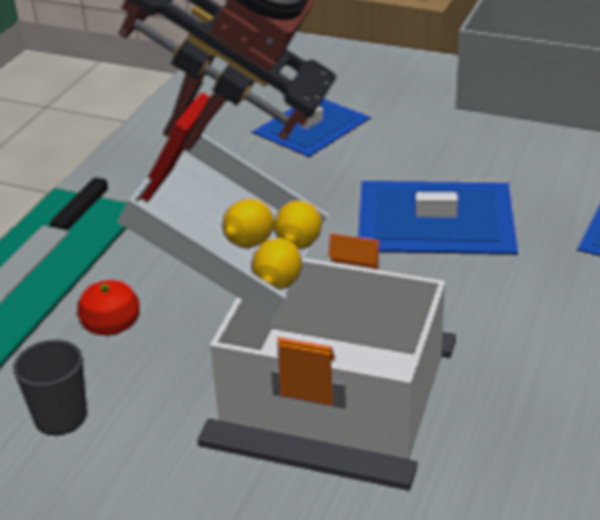

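At 30° tilt all three lemons are held at the lip, near (275,240) in the crop, with the lip over the tub. I'll continue tipping.

```bash
python3 -m crank '0 -0.7 -0.4 3 0 0 0; 0 -1.6 -1.4 7 0 0 0; 0 -2.3 -2.2 10 0 0 0; 0 -2.9 -2.9 12.5 0 0 0; 0 -3.4 -3.6 15 0 0 0; 0 -3.8 -4.3 17.5 0 0 0; 0 -4.3 -5.1 20 0 0 0; 0 -4.7 -5.9 22.5 0 0 0; 0 -5.1 -6.7 25 0 0 0; 0 -5.4 -7.5 27.5 0 0 0'
python3 - <<'E'
from h import *
cv2.imwrite("pics/side5.png",env.get_image("side"))
crop("pics/side5.png",160,110,300,260,2,"pics/c6.png")
s=env.observe();st=(s["eef_pos"],Ro.from_euler("xyz",s["ee_rot"]))
L=np.array([.501,.025,.155]);e=np.array([np.cos(np.radians(4.2)),np.sin(np.radians(4.2)),0]);k=np.array([0,0,1.])
for th in range(55,81,5):
    c,si=np.cos(np.radians(th)),np.sin(np.radians(th))
    g=L+(.154*c-.071*si)*e+(.154*si+.071*c)*k
    print(th,end=" ");rel(g,4.2,th,start=st)
E
```

```text
clock: 10.4
eef_pos: [0.4932, 0.0294, 0.3599]
ee_rot: [-0.678, 0.038, -1.453]
ft_force: [-0.1, 0.1, -2.5]
gripper_width: 0.0119
55 shift cm [ 0.4451 -0.7469 -0.8979] rot [ 3.868  -0.1886 -3.3243] tcp [0.4813 0.0236 0.3569]
60 shift cm [ 0.3767 -1.9524 -2.1915] rot [ 8.8666 -0.3337 -3.3156] tcp [0.4638 0.0223 0.3544]
65 shift cm [ 0.3152 -3.0407 -3.5853] rot [13.8651 -0.4787 -3.3026] tcp [0.4466 0.021  0.3504]
70 shift cm [ 0.2612 -4.0036 -5.0688] rot [18.8637 -0.6236 -3.2854] tcp [0.4298 0.0198 0.3449]
75 shift cm [ 0.215  -4.8338 -6.6308] rot [23.8623 -0.7684 -3.264 ] tcp [0.4136 0.0186 0.3379]
80 shift cm [ 0.177  -5.5249 -8.2592] rot [28.8609 -0.9131 -3.2382] tcp [0.398  0.0174 0.3296]
```

View pics/c6.png

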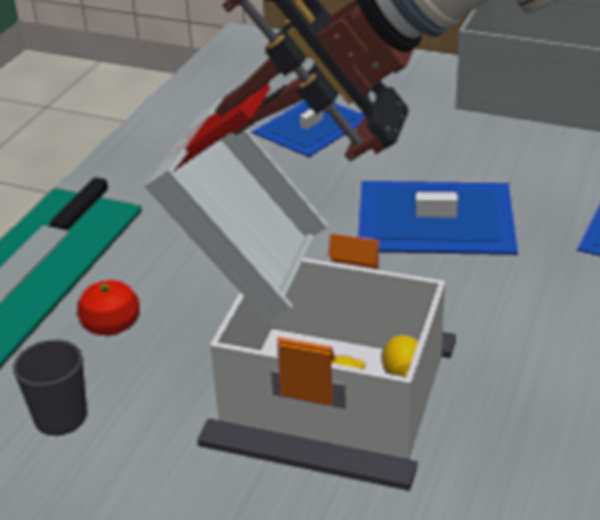

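Run:
```python
from h import *
s=env.observe();print(s["joint_pos"])
rel([.6546,.0363,.26],4.2)
rel([.6,.0325,.30],4.2,25)
```

```text
[-0.0287 -0.0095  2.2823  1.695   0.1384 -1.7595]
shift cm [ 1.3485 15.0101  7.218 ] rot [-51.1162   1.4139  -3.1382] tcp [0.6546 0.0363 0.321 ]
shift cm [0.842  6.6054 4.8346] rot [-26.1235   0.684   -3.2876] tcp [0.5743 0.0306 0.3553]
```

```bash
python3 -m crank '0.1 0.7 0.5 -2.6 0.1 -0.3 0; 0.2 2 1.4 -8 0.2 -1 0; 0.5 4 2.9 -16 0.4 -2 0; 0.7 5.6 4 -22 0.6 -2.8 0; 0.9 7 5 -28 0.8 -3.2 0; 1 9 5.6 -34 1 -3.2 0; 1.1 11 6.2 -40 1.1 -3.2 0; 1.2 13 6.7 -46 1.3 -3.1 0; 1.3 15 7.2 -51 1.4 -3.1 0; 1.3 15 7.2 -51 1.4 -3.1 0'
python3 - <<'E'
from h import *
s=env.observe();print(s["joint_pos"])
rel([.562,.311,.25],3.7)
for n in("side","top"):cv2.imwrite(f"pics/{n}6.png",env.get_image(n))
a=cv2.imread("pics/side6.png")[130:370,160:460];b=cv2.imread("pics/top6.png")[120:320,180:430]
cv2.imwrite("pics/m6.png",np.hstack([cv2.resize(a,(400,320)),cv2.resize(b,(400,320))]))
E
```

```text
clock: 11.7
eef_pos: [0.6565, 0.0358, 0.319]
ee_rot: [-1.572, -0.004, -1.501]
ft_force: [-0.3, -0.6, -2.7]
gripper_width: 0.012
[ 0.0376  0.4547  1.539  -0.0039  1.1492 -0.031 ]
shift cm [-28.1215   0.7112  -7.4966] rot [0.0759 0.3239 0.2032] tcp [0.562 0.311 0.311]
```

View pics/m6.png

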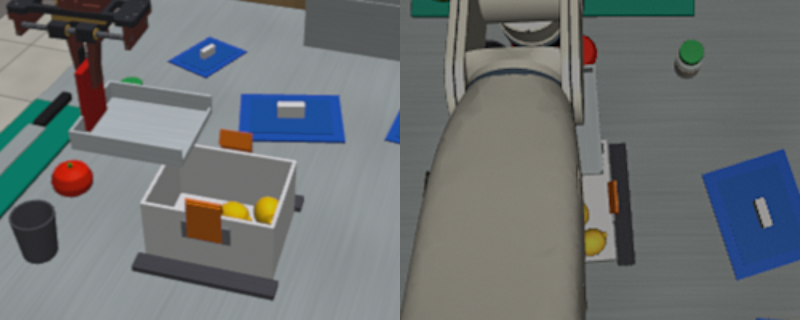

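The tray is empty and level again, and lemons are visible in the tub. I'll carry the tray back.

```bash
python3 -m crank '-2 0 -0.5 0 0 0 0; -5.5 0 -1.5 0 0 0 0; -9.5 0 -2.5 0 0.3 0 0; -13.5 0 -3.6 0 0.3 0 0; -17.5 0 -4.7 0 0.3 0 0; -21.5 0.5 -5.7 0 0.3 0 0; -25 1.5 -6.7 0 0.3 0 0; -27.2 4 -7.3 0 0.3 0 0; -28 8 -7.5 0 0.3 0 0; -28.1 11 -7.5 0 0.3 0 0'
python3 - <<'E'
from h import *
rel([.562,.311,.083],3.7)
s=env.observe();print(s["ft_force"])
cv2.imwrite("pics/top7.png",env.get_image("top"));cv2.imwrite("pics/side7.png",env.get_image("side"))
a=cv2.imread("pics/side7.png")[230:470,140:440];b=cv2.imread("pics/top7.png")[190:310,220:370]
cv2.imwrite("pics/m7.png",np.hstack([cv2.resize(a,(400,320)),cv2.resize(b,(400,320))]))
E
```

```text
clock: 13.05
eef_pos: [0.5573, 0.3124, 0.2101]
ee_rot: [-1.571, 0.0, -1.502]
ft_force: [-0.4, 0.5, -1.8]
gripper_width: 0.0121
shift cm [0.1677 6.6136 0.4537] rot [-0.0085  0.2264 -0.0051] tcp [0.562 0.311 0.144]
[-0.4111  0.525  -1.7904]
```

View pics/m7.png

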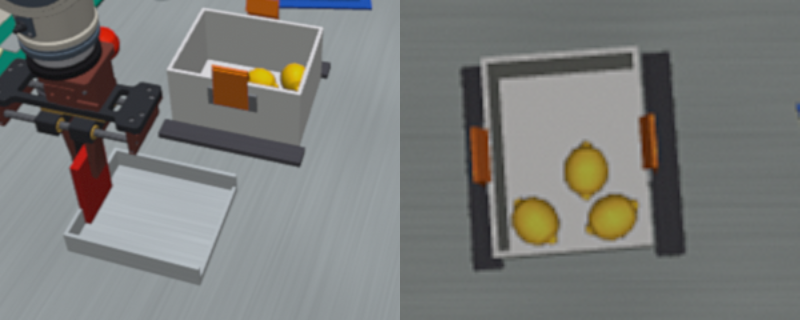

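All three lemons lie in the tub. Lowering the tray.

```bash
python3 -m crank '0.1 2 0.2 0 0 0 0; 0.1 4 0.3 0 0 0 0; 0.1 5.2 0.4 0 0 0 0; 0.1 6 0.4 0 0 0 0; 0.1 6.3 0.4 0 0 0 0; 0.1 6.4 0.4 0 0 0 0; 0.1 6.5 0.4 0 0 0 0; 0.1 6.6 0.4 0 0 0 0; 0.1 6.6 0.4 0 0 0 0; 0.1 6.6 0.4 0 0 0 0'
python3 - <<'E'
from h import *
cv2.imwrite("pics/side8.png",env.get_image("side"))
crop("pics/side8.png",160,320,200,150,4,"pics/c8.png")
E
```

```text
clock: 14.4
eef_pos: [0.5635, 0.3106, 0.1446]
ee_rot: [-1.571, 0.0, -1.503]
ft_force: [0.1, 0.3, -0.7]
gripper_width: 0.0122
```

View pics/c8.png

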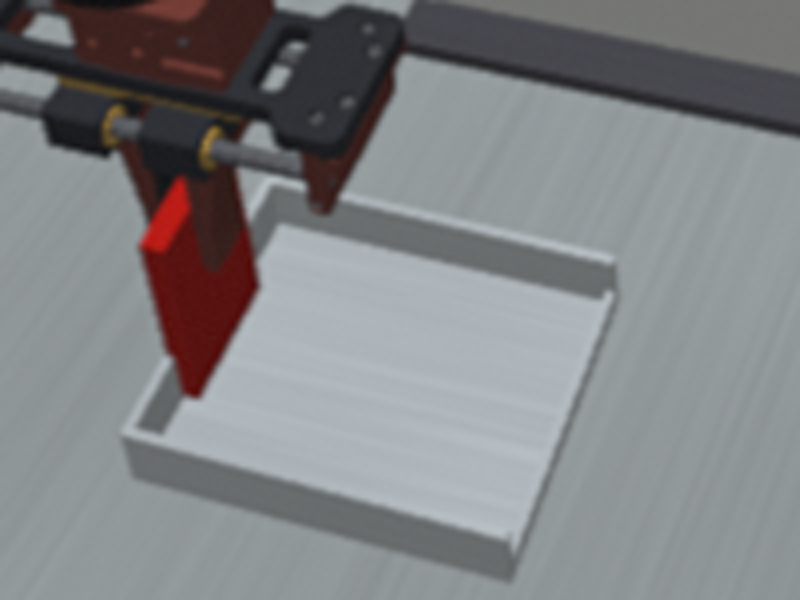

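The tray sits on the counter with its weight carried (0.7 N left). I'll release, then raise.

```bash
python3 -m crank '0 0.1 0 0 0 0 0; 0 0.1 0 0 0 0 0.3; 0 0.1 0 0 0 0 0.6; 0 0.1 0 0 0 0 1; 0 0.1 0 0 0 0 1; 0 0.1 0 0 0 0 1; 0 0.1 0 0 0 0 1; 0 0.1 0 0 0 0 1; 0 -1 0 0 0 0 1; 0 -5 0 0 0 0 1'
python3 - <<'E'
from h import *
s=env.observe();print(s["joint_pos"])
rel([.46,-.307,.24],-73)
E
```

```text
clock: 15.7
eef_pos: [0.5622, 0.3099, 0.1933]
ee_rot: [-1.576, -0.002, -1.504]
ft_force: [1.5, 0.0, -0.4]
gripper_width: 0.0878
[0.4851 0.5811 1.6543 0.0006 0.9112 0.4174]
shift cm [ 60.88   -10.5954 -14.3968] rot [ 0.1704 76.8551  0.2657] tcp [ 0.46  -0.307  0.301]
```

```bash
python3 -m crank '0 -5 0 0 0 0 1; 1.5 -9.5 -0.4 0 0 0 1; 6.5 -10.6 -1.5 0 5 0 1; 12 -10.6 -2.8 0 12 0 1; 18 -10.6 -4.2 0 20 0 1; 24 -10.6 -5.6 0 29 0 1; 30 -10.6 -7 0 38 0 1; 36 -10.6 -8.4 0 47 0 1; 42 -10.6 -9.8 0 56 0 1; 48 -10.6 -11.2 0 65 0 1'
python3 - <<'E'
from h import *
rel([.46,-.307,.24],-73)
rel([.46,-.307,.089],-73,off=0)
E
```

```text
clock: 16.95
eef_pos: [0.4835, -0.1779, 0.3015]
ee_rot: [-1.57, 0.001, -2.643]
ft_force: [0.9, -0.1, 0.3]
gripper_width: 0.0877
shift cm [ 8.2341  0.0504 10.2132] rot [-0.0427 11.5611 -0.0357] tcp [ 0.46  -0.307  0.301]
shift cm [ 8.2456 21.2503 10.1962] rot [-0.0427 11.5611 -0.0357] tcp [ 0.46  -0.307  0.089]
```

```bash
python3 -m crank '4 0 5 0 8 0 1; 7 2 9 0 11.5 0 1; 8.2 6 10.2 0 11.5 0 1; 8.2 11 10.2 0 11.5 0 1; 8.2 15 10.2 0 11.5 0 1; 8.2 16 10.2 0 11.5 0 1; 8.2 16 10.2 0 11.5 0 1; 8.2 16 10.2 0 11.5 0 1; 8.2 16 10.2 0 11.5 0 1; 8.2 16 10.2 0 11.5 0 1'
python3 - <<'E'
from h import *
rel([.46,-.307,.088],-73,off=0)
for n in("side","top"):cv2.imwrite(f"pics/{n}9.png",env.get_image(n))
a=cv2.imread("pics/side9.png")[150:270,310:460];b=cv2.imread("pics/top9.png")[140:340,320:570]
cv2.imwrite("pics/m9.png",np.hstack([cv2.resize(a,(400,320)),cv2.resize(b,(400,320))]))
E
```

```text
clock: 18.2
eef_pos: [0.4616, -0.3051, 0.1413]
ee_rot: [-1.57, 0.0, -2.839]
ft_force: [0.7, -0.3, 0.2]
gripper_width: 0.088
shift cm [0.2166 5.3342 0.1293] rot [-0.0566  0.3605 -0.0206] tcp [ 0.46  -0.307  0.088]
```

View pics/m9.png

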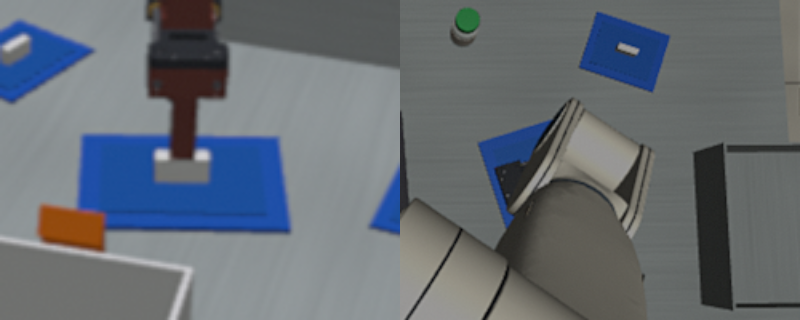

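The finger is centred on the white bar of the large lid, at about (183,165) in the crop. Descending and closing.

```bash
python3 -m crank '0.2 2 0.1 0 0.3 0 1; 0.2 4 0.1 0 0.3 0 1; 0.2 5.2 0.1 0 0.3 0 0.8; 0.2 5.4 0.1 0 0.3 0 0.5; 0.2 5.4 0.1 0 0.3 0 0; 0.2 5.4 0.1 0 0.3 0 0; 0.2 5.4 0.1 0 0.3 0 0; 0.2 5.4 0.1 0 0.3 0 0; 0.2 5.4 0.1 0 0.3 0 0; 0.2 5.4 0.1 0 0.3 0 0'
python3 -m crank '0 0 0 0 0 0 0; 0 0 0 0 0 0 0; 0 0 0 0 0 0 0; 0 0 0 0 0 0 0; 0 -1 0 0 0 0 0; 0 -3 0 0 0 0 0; 0 -6 0 0 0 0 0; 0 -10 0 0 0 0 0; 0 -13 0 0 0 0 0; 0 -14 0 0 0 0 0'
python3 - <<'E'
from h import *
cv2.imwrite("pics/side10.png",env.get_image("side"))
crop("pics/side10.png",270,70,250,200,2.5,"pics/c10.png")
rel([.471,.0227,.23],-85.8,off=0)
E
```

```text
clock: 19.55
eef_pos: [0.4596, -0.3065, 0.0865]
ee_rot: [-1.571, -0.001, -2.844]
ft_force: [0.0, 0.1, 0.4]
gripper_width: 0.0159
clock: 20.8
eef_pos: [0.4603, -0.3069, 0.2293]
ee_rot: [-1.568, 0.002, -2.844]
ft_force: [0.5, -0.6, -3.2]
gripper_width: 0.0157
shift cm [-10.6834  -0.1431 -31.1969] rot [-0.1513 12.8522 -0.1227] tcp [0.471  0.0227 0.23  ]
```

View pics/c10.png

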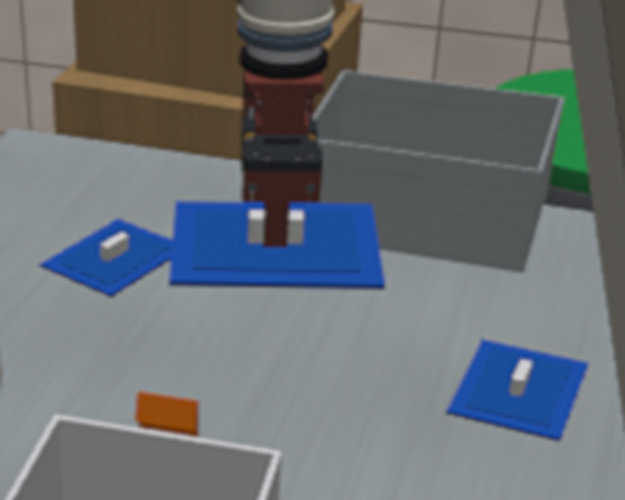

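```bash
python3 -m crank '-0.5 -1 -1.5 0 1 0 0; -1.5 -2 -4.5 0 3 0 0; -3 -2 -8.5 0 6 0 0; -4.5 -2 -13 0 9 0 0; -6 -2 -17.5 0 11 0 0; -7.5 -2 -22 0 12.8 0 0; -9 -2 -26 0 12.8 0 0; -10 -2 -29 0 12.8 0 0; -10.5 -2 -30.7 0 12.8 0 0; -10.7 -2 -31.2 0 12.8 0 0'
python3 - <<'E'
from h import *
for n in("side","top"):
    im=env.get_image(n);cv2.imwrite(f"pics/{n}11.png",im)
crop("pics/side11.png",220,170,220,180,3.5,"pics/c11.png")
# overlay on earlier tub view
e=np.array([np.cos(np.radians(4.2)),np.sin(np.radians(4.2)),0]);f=np.array([-e[1],e[0],0])
for n,src,box in(("side","pics/side7.png",(250,220,150,130)),("top","pics/top7.png",(230,195,110,110))):
    s=5;im=cv2.resize(cv2.imread(src),None,fx=s,fy=s,interpolation=cv2.INTER_CUBIC)
    c=np.array([*TUB,.105])
    q=np.array([(proj(n,c+a*.095*e+b*.075*f)+.5)*s-.5 for a,b in((1,1),(1,-1),(-1,-1),(-1,1))])
    cv2.polylines(im,[np.round(q).astype(int)],True,(0,0,255),1)
    x,y,w,h=box;cv2.imwrite(f"pics/o_{n}.png",im[y*s:(y+h)*s,x*s:(x+w)*s])
rel([.471,.0227,.25],-85.8,off=0)
E
```

```text
clock: 22.1
eef_pos: [0.4699, 0.0241, 0.2456]
ee_rot: [-1.571, -0.002, -3.066]
ft_force: [-0.9, -0.8, -1.7]
gripper_width: 0.0158
shift cm [-0.076  -0.4121  0.072 ] rot [0.0077 0.0973 0.1047] tcp [0.471  0.0227 0.25  ]
```

View pics/c11.png

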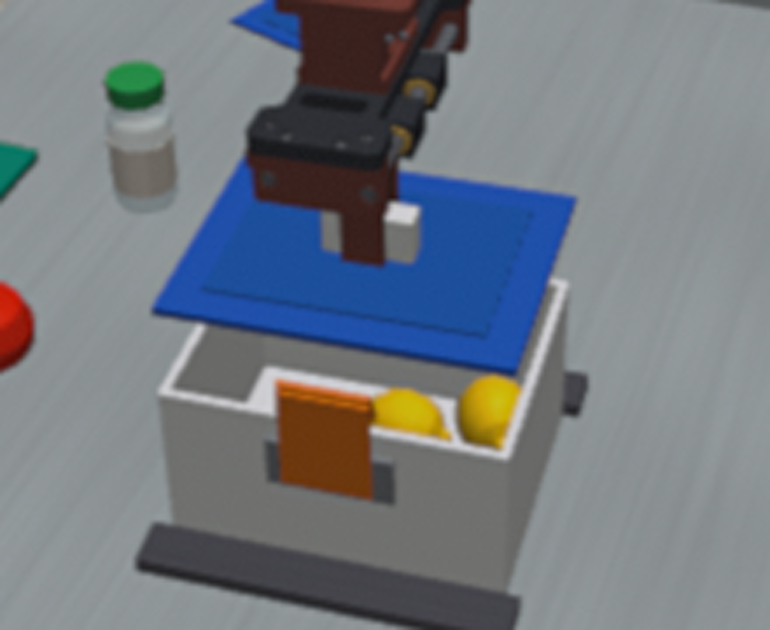

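View pics/o_side.png

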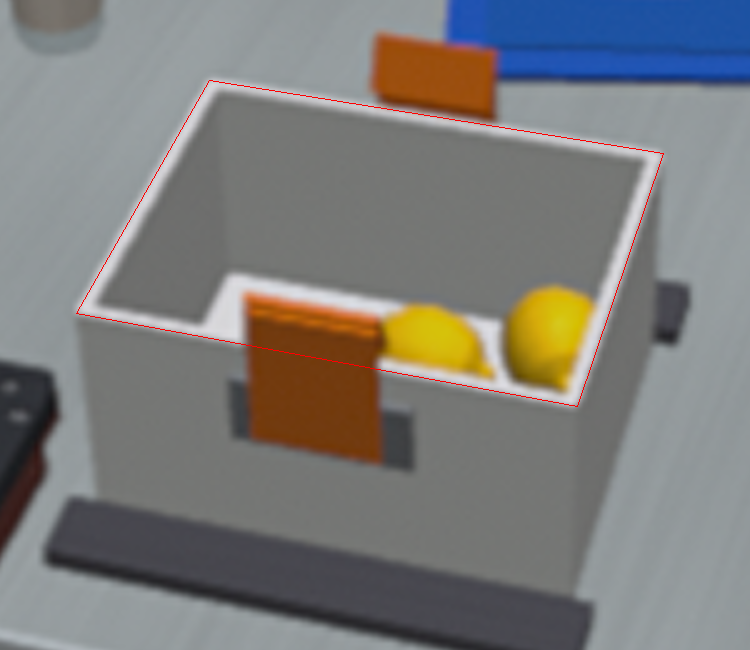

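View pics/o_top.png

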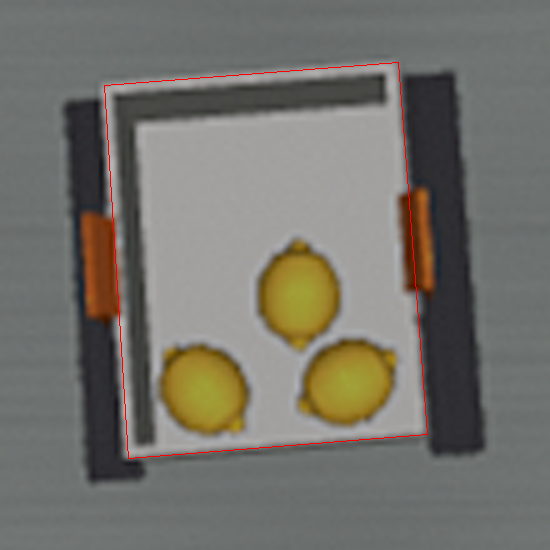

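Run:
```python
from h import *
s=env.observe();p=s["eef_pos"];R=Ro.from_euler("xyz",s["ee_rot"]).as_matrix();print(p,s["ft_force"],s["wrist_torque"])
f=-R[:,2];e=R[:,0]*-1
im=cv2.resize(cv2.imread("pics/side11.png"),None,fx=4,fy=4,interpolation=cv2.INTER_CUBIC)
c=p+R[:,1]*.0815
q=np.array([(proj("side",c+a*.095*e+b*.075*f)+.5)*4-.5 for a,b in((1,1),(1,-1),(-1,-1),(-1,1))])
cv2.polylines(im,[np.round(q).astype(int)],True,(0,0,255),1)
cv2.imwrite("pics/o2.png",im[190*4:340*4,240*4:400*4])
rel([.471,.0227,.215],-85.8,off=0)
```

```text
[0.4702 0.0234 0.2459] [-0.6187 -0.4712 -1.6708] [0.0134 0.0429 0.0494]
shift cm [-0.0824  3.0879  0.0725] rot [0.0077 0.0973 0.1047] tcp [0.471  0.0227 0.215 ]
```

View pics/o2.png

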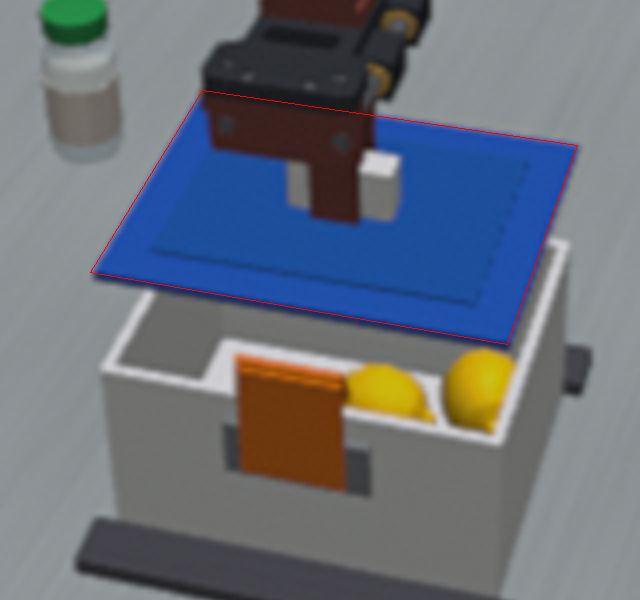

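Lid and tub overlays agree to about 1 mm. Lowering to just above the clip slopes.

```bash
python3 -m crank '-0.1 0.6 0.1 0 0 0 0; -0.1 1.2 0.1 0 0 0 0; -0.1 1.8 0.1 0 0 0 0; -0.1 2.3 0.1 0 0 0 0; -0.1 2.6 0.1 0 0 0 0; -0.1 2.8 0.1 0 0 0 0; -0.1 3 0.1 0 0 0 0; -0.1 3.1 0.1 0 0 0 0; -0.1 3.1 0.1 0 0 0 0; -0.1 3.1 0.1 0 0 0 0'
python3 - <<'E'
from h import *
cv2.imwrite("pics/side12.png",env.get_image("side"))
crop("pics/side12.png",240,200,170,130,4.5,"pics/c12.png")
rel([.471,.0227,.19],-85.8,off=0)
E
```

```text
clock: 23.45
eef_pos: [0.4716, 0.0223, 0.2155]
ee_rot: [-1.571, -0.001, -3.067]
ft_force: [-0.1, -0.4, -2.3]
gripper_width: 0.0158
shift cm [ 0.0566  2.5483 -0.0422] rot [0.0087 0.0568 0.0298] tcp [0.471  0.0227 0.19  ]
```

View pics/c12.png

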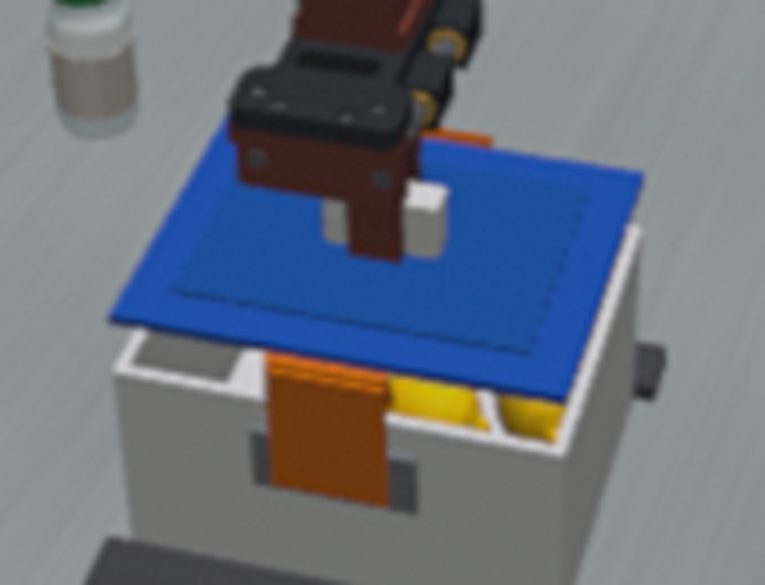

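```bash
python3 -m crank '0 0.3 0 0 0 0 0; 0 0.5 0 0 0 0 0; 0 0.7 0 0 0 0 0; 0 0.9 0 0 0 0 0; 0 1.1 0 0 0 0 0; 0 1.2 0 0 0 0 0; 0 1.3 0 0 0 0 0; 0 1.4 0 0 0 0 0; 0 1.4 0 0 0 0 0; 0 1.4 0 0 0 0 0'
```

```text
clock: 24.75
eef_pos: [0.4727, 0.0226, 0.2026]
ee_rot: [-1.571, 0.002, -3.067]
ft_force: [-1.0, 2.5, 13.2]
gripper_width: 0.0157
```

```bash
python3 -m crank '0.1 0.1 0 0 0 0 0; 0.1 0.2 0 0 0 0 0; 0.1 0.3 0 0 0 0 0; 0.1 0.4 0 0 0 0 0; 0.1 0.5 0 0 0 0 0; 0.1 0.6 0 0 0 0 0; 0.1 0.7 0 0 0 0 0; 0.1 0.8 0 0 0 0 0; 0.1 0.8 0 0 0 0 0; 0.1 0.8 0 0 0 0 0'
```

```text
clock: 26.0
eef_pos: [0.4705, 0.0222, 0.1934]
ee_rot: [-1.571, -0.001, -3.067]
ft_force: [-0.5, -0.2, -1.8]
gripper_width: 0.016
```

```bash
python3 -m crank '0 0.05 0 0 0 0 0; 0 0.1 0 0 0 0 0; 0 0.15 0 0 0 0 0; 0 0.2 0 0 0 0 0; 0 0.2 0 0 0 0 0; 0 0.25 0 0 0 0 0; 0 0.25 0 0 0 0 0; 0 0.3 0 0 0 0 0; 0 0.3 0 0 0 0 0; 0 0.3 0 0 0 0 0'
python3 - <<'E'
from h import *
for n in("side","top"):cv2.imwrite(f"pics/{n}13.png",env.get_image(n))
crop("pics/side13.png",240,200,170,130,4.5,"pics/c13.png")
s=env.observe();print(s["ft_force"],s["eef_pos"])
E
```

```text
clock: 27.25
eef_pos: [0.4706, 0.0223, 0.1914]
ee_rot: [-1.571, -0.0, -3.067]
ft_force: [-4.7, 0.3, 14.7]
gripper_width: 0.0156
[-5.0112 -0.1836 14.4678] [0.4705 0.0223 0.1914]
```

View pics/c13.png

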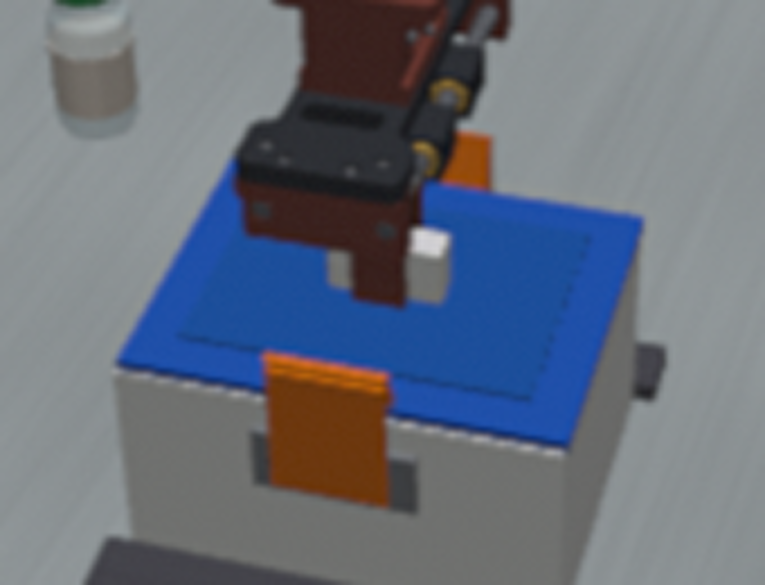

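Run:
```python
from h import *
e=np.array([np.cos(np.radians(4.2)),np.sin(np.radians(4.2)),0]);f=np.array([-e[1],e[0],0])
s=5
for n,(x,y,w,h) in(("side",(255,230,140,115)),("top",(230,190,120,115))):
    im=cv2.resize(cv2.imread(f"pics/{n}13.png"),None,fx=s,fy=s,interpolation=cv2.INTER_CUBIC)
    for z,c in((.11,(0,0,255)),(.105,(0,255,255))):
        q=np.array([(proj(n,np.array([*TUB,z])+a*.095*e+b*.075*f)+.5)*s-.5 for a,b in((1,1),(1,-1),(-1,-1),(-1,1))])
        cv2.polylines(im,[np.round(q).astype(int)],True,c,1)
    cv2.imwrite(f"pics/o3{n}.png",im[y*s:(y+h)*s,x*s:(x+w)*s])
```

```text
(no output)
```

View pics/o3side.png

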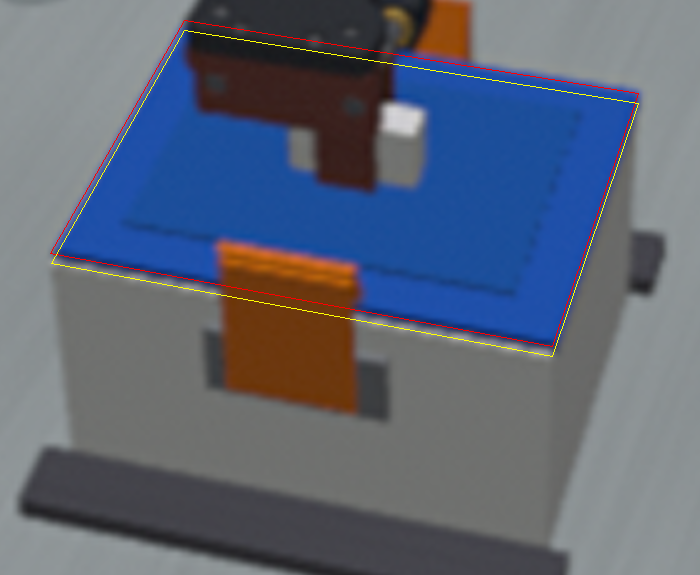

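View pics/o3top.png

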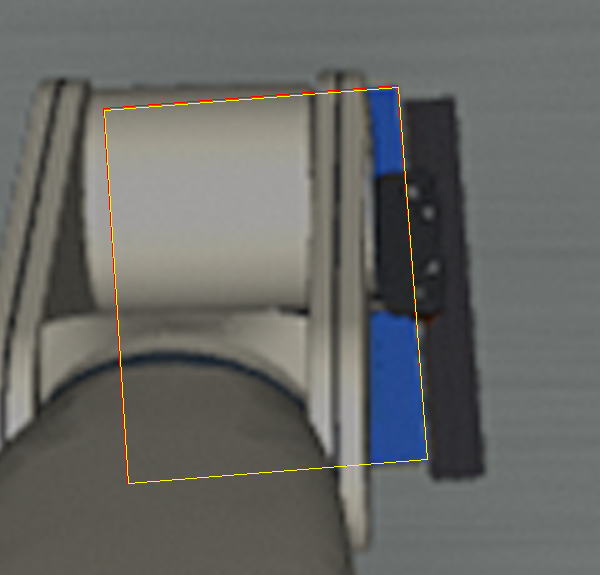

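```bash
python3 -m crank '0 0 0 0 0 0 0; 0 0 0 0 0 0 0; 0 0 0 0 0 0 0; 0 0 0 0 0 0 0; 0 0 0 0 0 0 0; 0 0 0 0 0 0 0; 0 0 0 0 0 0 0; 0 0 0 0 0 0 0; 0 0 0 0 0 0 0; 0 0 0 0 0 0 0'
python3 - <<'E'
from h import *
cv2.imwrite("pics/side14.png",env.get_image("side"))
s=env.observe();print(s["ft_force"],s["eef_pos"])
a=cv2.imread("pics/side7.png")[215:300,285:370];b=cv2.imread("pics/side14.png")[215:300,285:370]
cv2.imwrite("pics/m14.png",cv2.resize(np.hstack([a,b]),(800,400),interpolation=cv2.INTER_CUBIC))
E
```

```text
clock: 28.6
eef_pos: [0.4706, 0.0223, 0.1914]
ee_rot: [-1.571, -0.0, -3.067]
ft_force: [-5.0, 1.9, 14.1]
gripper_width: 0.0158
[-4.3109  1.3379 14.3423] [0.4706 0.0223 0.1914]
```

View pics/m14.png

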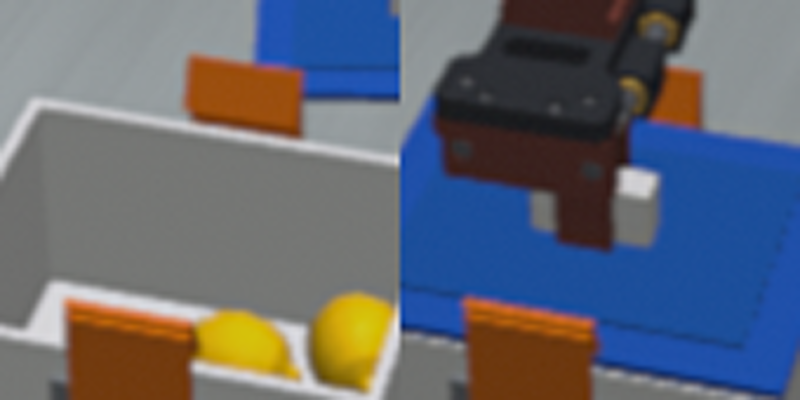

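View pics/side14.png

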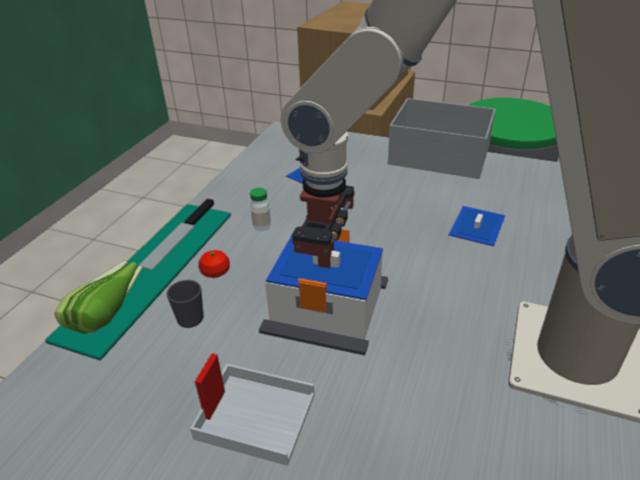

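Both clips look back at their rest pixels, the lid is on the rim, and the steady push is about 14 N. The tray stands flat and empty, and the shaker, cup and tomato are where they were.

```bash
python3 -c "
from rig import env
print(env.sign_off())"
```

```text
the job is handed in; nothing more can be done
None
```

The job is done and handed in at about 28.7 s of the 72 s allowed. I tipped all three lemons into the tub and stood the empty tray back down flat where it came from. I then pressed the large blue lid (the 190 × 150 mm one) down until it snapped closed.

Last checks:
- **Clips:** The push peaked at 13 N or more, then dropped to just the lid's weight. Both clips are back at their original pixel positions in the side view. From the top camera the arm hides clip_l and the gripper covers most of clip_r, so this rests on the side view and the force drop.
- **Lid:** Its underside is at about 105 mm, on the rim. A thin strip of rim showing on the +y side suggests it sits 1–2 mm off centre.
- **Push:** The hand still holds the lid down with a steady 14 N or so. There is also an unneeded sideways force of about 5 N, which I left alone.
- **Other objects:** The shaker, cup and tomato stand where they were.
- **Pouring tilt:** The wrist came close to a joint limit at about 52° and the tray rolled roughly 3° sideways. The lemons still all went in.

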